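Rebuild a gas regulator on the service bench

TASK

Rebuild the gas regulator in the open grey housing on the blue foot, in this order: lay the steel plate in the housing's bowl with its hub up, slip the brass sleeve over the hub, put the grey bonnet on top so that its flange closes the bowl all round, and last feed the red-headed rod straight down through the bonnet's yellow guide tube until it rests on the plate. Lower every part until it is fully home rather than dropping it, and leave the black sleeve and the green tin standing where they are.

Things in the scene. Friction and masses are not known exactly. Their poses are not given: they have to be found in the camera images.
- housing: target: fixed grey housing, open round bowl on a blue foot 116 mm across; pipe stubs reach 74 mm from its axis. Origin: on the bowl axis at bench level, z up. Bowl floor at z 40 mm, rim z 62 (124 across); inside 106 mm wide at the floor, 118 at the rim. Fully home: plate underside z 40, sleeve foot 46, bonnet foot 53 (flange on the rim), rod tip 46. Small nuts up to 20 mm high lie about.
- plate_center (a point): steel plate, 250 g, flat on the bench, hub up: disc 102 mm across, 6 mm thick, with a hollow hub on its middle, closed below by the disc. Hub 29 mm across, tapering to 21 over its last 10 mm; its top 44 mm above the underside; bore 16 mm at the mouth, 24 lower. Point: on the axis, 22 mm above the underside; z up. Pick it by the hub.
- sleeve_center (a point): brass sleeve, 120 g, standing upright: a plain tube 43 mm outside, 35 mm inside, 50 mm high. The point is on its axis half-way up, 25 mm above its foot; z along the axis.
- black_sleeve_center (a point): black plastic sleeve of the same size as the brass one (43 mm across, 50 mm high), not wanted: it stays where it stands. The point is its centre, 25 mm above its foot.
- bonnet_center (a point): grey bonnet, 350 g, standing on its foot, 91 mm high: tapered foot ring 102 mm across, flange 124 mm across 9 to 14 mm up, cone, then a chimney 57 mm across from 35 mm up to the top (grip there). Chimney bore 51 mm up to 47 mm from the foot; above it a yellow guide tube on the axis, bore 16 mm, 44 mm long, mouth flared to 26. Point: on the axis, 45.5 mm above the foot; z up.
- rod_head (a point): red head of the rod, a knob 20 mm across, 26 mm high, on a steel rod 12 mm across; 170 mm long in all, 150 g. Point: middle of the knob on the rod's axis, 157 mm above the tip, 13 mm below the top; z along the rod, up. The rod stands upright in a 40 mm deep hole in a fixed dark wooden block 70 x 70 x 46 mm; lift it straight up.
- rod_tip (a point): lower tip of the rod, on its axis; the last 8 mm taper to 4 mm across. At the start it stands 6 mm above the bench, hidden in the wooden block.
- tin_center (a point): green tin with a pale top, 68 mm across, 70 mm high, a bystander that stays where it stands. The point is its centre, 35 mm above its foot.
There are look-alikes about, which are no part of the job. Leave any purple look-alike of the housing alone.

How it is judged (in metres and radians):
On the way, in this order (a step that is already met when the one before it is completed fails the run):
1. the steel plate lies flat in the housing's bowl, hub up (horizontal distance between plate_center and housing below 0.006 m and z of plate_center in the frame of housing between 0.058 and 0.066 m and angle between plate_center's own z axis and vertical below 0.07 rad), for 0.2 s.
2. the brass sleeve stands over the hub, down on the plate (all of step 1 and horizontal distance between sleeve_center and housing below 0.009 m and z of sleeve_center in the frame of housing between 0.067 and 0.075 m and angle between sleeve_center's own z axis and vertical below 0.07 rad), for 0.2 s.
3. the bonnet's flange lies on the housing's rim, over plate and sleeve (all of step 2 and horizontal distance between bonnet_center and housing below 0.006 m and z of bonnet_center in the frame of housing between 0.0945 and 0.1025 m and angle between bonnet_center's own z axis and vertical below 0.07 rad), for 0.2 s.
4. the rod is through the guide tube and rests on the plate (all of step 3 and horizontal distance between rod_tip and housing below 0.009 m and z of rod_tip in the frame of housing between 0.042 and 0.05 m and angle between rod_tip's own z axis and vertical below 0.12 rad), for 0.2 s.
At the end, for the whole second after the job is handed in: Centred on the housing and within 4 mm of fully home: plate and bonnet within 6 mm of its axis, brass sleeve and rod tip within 9 mm; upright within 0.07 rad (rod 0.12); all released and at rest (under 0.02 m/s); black sleeve and tin within 20 mm of where they stood (all of step 4 and linear speed of each of plate, sleeve, bonnet, rod below 0.02 m/s and distance of each of black_sleeve_center, tin_center from where it was at the start of the episode below 0.02 m); the robot touches nothing.
It fails at once if the plate is dropped: it falls freely rather than being lowered (unheld and faster than 0.6 m/s) (contact force between the fingers and plate below 0.05 N and linear speed of plate above 0.6 m/s).
It fails at once if the sleeve is dropped: it falls freely rather than being lowered (unheld and faster than 0.6 m/s) (contact force between the fingers and sleeve below 0.05 N and linear speed of sleeve above 0.6 m/s).
It fails at once if the bonnet is dropped: it falls freely rather than being lowered (unheld and faster than 0.6 m/s) (contact force between the fingers and bonnet below 0.05 N and linear speed of bonnet above 0.6 m/s).
It fails at once if the rod is dropped: it falls freely rather than being lowered (unheld and faster than 0.6 m/s) (contact force between the fingers and rod below 0.05 N and linear speed of rod above 0.6 m/s).
It fails at once if the black sleeve or the green tin is displaced by more than 20 mm (distance of any of black_sleeve_center, tin_center from where it was at the start of the episode above 0.02 m).
It also fails if it takes over 122 s, if anything falls off the work surface, if the arm or the gripper's body presses on something with over 40 N, if the wrist force passes 120 N, or if a joint passes its speed limit or range.

ROBOT

A 6-joint arm with a two-finger parallel gripper is mounted at the origin on the work surface. World frame = base frame: x ahead of the robot, y to its left, z up, the work surface at z = 0. Lengths are in m, angles in degrees, forces in N, time in s.
With the tool pointing down it reaches from about 0.275 to 0.725 m from the base axis. Payload 15.9 kg.
Tool frame: the origin (TCP) lies at the very end of the fingers, on their centre line; the grasp point (between the pads) lies robot.grip_depth behind it (robot.grip_depth is the distance from the TCP to the grasp point, in m); z points along the fingers, y is the line along which they close (so a half turn about z gives the same grasp; the last joint's range is limited). The gripper opens to 85 mm and grips with 20 to 120 N. Pads are 22 mm wide; open, the fingers measure 114 mm over their backs; the gripper's body (76 mm by 85 mm) begins 54 mm behind the grasp point. The pads swing forward as they close: fully open they stand 13 mm farther back than shut.
Start: joints at [-75.802, 12.198, -1.971, 75.831, 0, 90], TCP at [0.123, -0.485, 0.211] pointing down, gripper open.
Joint ranges: [-170.91, 170.91], [-42.67, 98.43], [-65.05, 77.54], [-120.47, 116.71], [-90, 82.35], [-180, 180]. Speed limits (degrees/s): [108.29, 108.29, 136.94, 147.25, 180, 180].

INTERFACE

Orientations are given as a 3x3 rotation matrix whose columns are the frame's x, y, z axes.
In Python, from plant import robot gives the robot as it stands.
- The arm moves only by the shell command python3 -m handwheel 'ROWS' [OPENING] [FORCE]. ROWS is JSON, a list of rows, each a list of 6 numbers: the shift along the tool's x, y, z in mm, then the turn, a rotation vector about the tool's x, y, z in rad. In form: [[dx, dy, dz, ax, ay, az], ...]. A call has 1 to 10 rows; each row shifts and turns the commanded pose from where the row before left it, along the tool's axes as they then stand; what a row does not reach is not made up. A row lasts 1/12 s, in which the tool goes at most 41.7 mm and 7.16 degrees, less where a joint would pass 70% of its speed; a pose out of reach is approached as far as the arm can. A call is refused whole if a number of a shift passes 41.7 or a number of a turn 0.125, either way. A call with a gripper value outside its range is refused whole. OPENING is the gripper's target within -1 to 1 (fully open at 1, half-way at 0, shut at -1), set as the call begins (- or left out, the last holds). The fingers move at their own pace and stop on an object; FORCE is the grip in N (left out, the last holds). Time passes only in rows, so rows that do not move let the fingers close. It gives the time, the measured TCP pose, the force, the opening and the grip force at its end, in the units of the state.
- robot.get_state(): the state, without advancing time (a new reading comes with each control period).
- robot.read_camera(name): name is "side" or "top" or "wrist"; returns a dict with "pixels" (480x640x3 uint8, red, green, blue), "camera_matrix" (3x3 intrinsics, pixels), "world_to_cam" (4x4, takes a point from world to camera coordinates). Camera axes: x right, y up, looking along -z (the intrinsics and any distortion apply to the point x, -y, -z); pixel columns grow to the right and rows downward; lengths in m; the calibration is good to about 2 mm. A picture is of the moment at which its call begins. There is no depth.
- robot.close_job(): hands the job in; it is judged then, once.
The state is a dict: "time": time; "joint_pos": joint angles; "joint_velocities": joint speeds; "joint_efforts": joint torques, N m; "eef_pos": TCP position; "ee_rot": TCP orientation; "force": force on the tool from outside, world axes, zero at the start; "torque": the same for the moment, N m; "finger_gap": opening from 0.0 (shut) to 1.0 (fully open); "grip_force": force on a finger pad.
Only numpy, scipy, OpenCV 4.12 (cv2) and the standard library are available. Lean on these libraries where they do the work, as an engineer would, in place of code of your own. Each camera call takes 0.05 s, during which the arm holds its last target. There are 200 camera calls.

## Working session

There is one attempt and no reset: what is moved stays moved. The work goes in short steps, Python scripts to look and compute and a shell command to move; the robot and the scene stay as the last step left them, time stands still between calls to the robot, and variables do not carry over. Pictures are saved under pics/ and viewed, at most 14 in all, crops included, and the job is handed in when it is done.

```bash
mkdir -p pics; cat > h.py <<'E'
import numpy as np, cv2
from plant import robot
def snap(n,f=None):
    c=robot.read_camera(n)
    if f: cv2.imwrite('pics/'+f,c['pixels'][:,:,::-1])
    return c
def ray(c,u,v):
    K=np.array(c['camera_matrix']);T=np.array(c['world_to_cam'])
    d=np.linalg.inv(K)@[u,v,1];d=np.array([d[0],-d[1],-d[2]])
    R=T[:3,:3];return -R.T@T[:3,3],R.T@d
def onz(c,u,v,z):
    o,d=ray(c,u,v);return o+d*(z-o[2])/d[2]
def pix(c,p):
    K=np.array(c['camera_matrix']);T=np.array(c['world_to_cam'])
    q=T[:3,:3]@np.array(p)+T[:3,3];q=K@[q[0],-q[1],-q[2]];return q[:2]/q[2]
E
python3 - <<'E'
from h import *
import pickle
for n in('top','side','wrist'):
    c=snap(n,n+'0.png');pickle.dump(c,open(n+'0.pkl','wb'));o,d=ray(c,320,240);print(n,o,d)
s=robot.get_state();print(s['eef_pos'],s['ee_rot'],s['time'],robot.grip_depth,s['force'],[k for k in c])
E
```

```text
top [0.2411584  0.01482107 1.12510353] [ 0.25253323  0.02111113 -0.96763815]
side [0.38143928 1.08295856 0.97538788] [ 0.06470486 -0.77181779 -0.63256579]
wrist [ 0.20120035 -0.46520338  0.37383117] [-0.32479028 -0.08553486 -0.94211397]
[ 0.12257394 -0.48444414  0.21064343] [[ 9.69452101e-01  2.45280622e-01 -2.01449631e-04]
 [ 2.45280704e-01 -9.69451729e-01  8.49328248e-04]
 [ 1.30280673e-05 -8.72794762e-04 -9.99999619e-01]] 0.15 0.0187 [-0.04582911 -0.0094278   0.68010627] ['pixels', 'camera_matrix', 'world_to_cam']
```

View pics/top0.png

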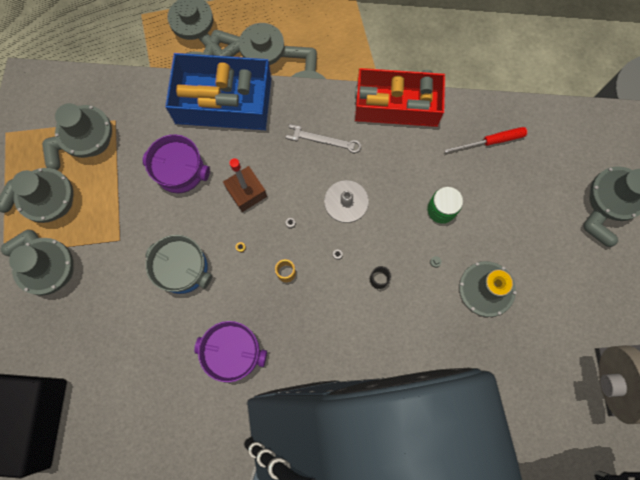

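View pics/side0.png

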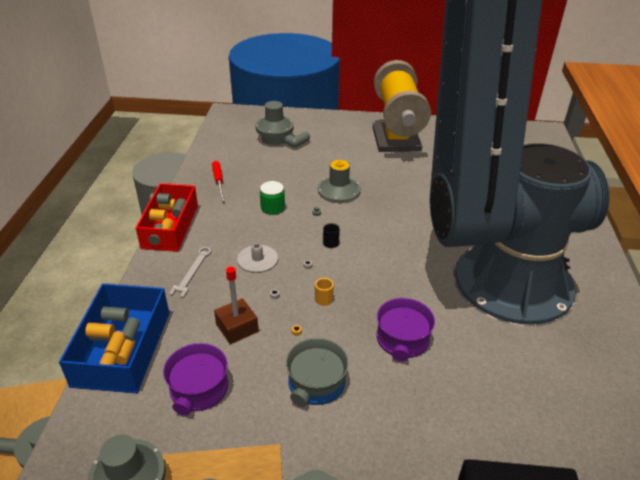

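Top view: the grey housing with the blue foot is at (178,264). The purple look-alikes are at (176,164) and (231,351), and the complete grey regulators are at (83,130), (40,193), (40,263) and (620,192). The plate is at (347,200), the brass sleeve at (286,270) with a small brass nut at (240,246), and the black sleeve at (380,277). The bonnet with the yellow mouth is at (499,283), the rod head at (235,163) (the screwdriver at (505,136) is also red), and the tin at (445,205). Side view agrees: housing (317,370), plate (257,257), brass sleeve (324,291), bonnet (340,180), rod head (231,272).

```bash
cat > m.py <<'E'
from h import *
import pickle
C={n:pickle.load(open(n+'0.pkl','rb')) for n in('top','side')}
def blob(n,cond,box):
    im=C[n]['pixels'].astype(int);x0,y0,x1,y1=box
    s=im[y0:y1,x0:x1];m=cond(s[...,0],s[...,1],s[...,2]).astype(np.uint8)
    m=cv2.morphologyEx(m,cv2.MORPH_CLOSE,np.ones((3,3)))
    k,l,st,_=cv2.connectedComponentsWithStats(m);i=1+np.argmax(st[1:,4])
    c=cv2.findContours((l==i).astype(np.uint8),0,cv2.CHAIN_APPROX_NONE)[0][0][:,0]+[x0,y0]
    return cv2.convexHull(c.astype(np.int32)),st[i,4]
def rep(name,n,cond,box,z):
    h,a=blob(n,cond,box);P=np.array([onz(C[n],u,v,z)[:2] for u,v in h[:,0].astype(float)])
    (cx,cy),r=cv2.minEnclosingCircle((P*1e3).astype(np.float32));e=cv2.fitEllipse((P*1e3).astype(np.float32)) if len(P)>4 else 0
    print(name,n,'circ',round(cx),round(cy),'d',round(2*r),'ell',np.round(e[0],1),np.round(e[1],1),'area',a)
green=lambda r,g,b:(g-r>6)
grn=lambda r,g,b:(g-r>50)
brass=lambda r,g,b:(r-b>70)
yel=lambda r,g,b:(r-b>100)
red=lambda r,g,b:(r-g>90)
white=lambda r,g,b:(r+g+b>480)
black=lambda r,g,b:(r+g+b<110)
im=C['top']['pixels']
for p in[(178,264),(150,250),(347,215),(335,190),(300,300),(475,300),(286,262),(499,275),(445,195),(380,269)]:print(p,im[p[1],p[0]],end=' ')
print()
rep('housing','top',green,(135,225,220,305),.062)
rep('housing','side',green,(275,330,360,390),.062)
rep('plate','top',white,(315,170,380,230),.006)
rep('plate','side',white,(230,235,285,275),.006)
rep('brass','top',brass,(265,250,305,290),.05)
rep('brass','side',brass,(310,275,340,308),.05)
rep('black','top',black,(362,258,400,295),.05)
rep('bonnet','top',yel,(475,260,525,305),.091)
rep('bonnet','side',yel,(325,155,355,175),.091)
rep('flange','top',green,(450,255,525,325),.014)
rep('tin','top',white,(425,180,470,225),.07)
rep('redhead','top',red,(225,150,245,173),.176)
rep('redhead','side',red,(222,262,240,282),.163)
E
python3 m.py
python3 - <<'E'
import cv2,numpy as np
a=cv2.imread('pics/top0.png')
f=lambda x,y:cv2.resize(a[y:y+80,x:x+80],(390,290),interpolation=cv2.INTER_CUBIC)
cv2.imwrite('pics/crop1.png',np.vstack([np.hstack([f(140,225),f(307,160)]),np.hstack([f(248,230),f(450,248)])]))
E
```

```text
(178, 264) [136 140 126] (150, 250) [108 112 101] (347, 215) [200 192 183] (335, 190) [183 176 167] (300, 300) [134 126 115] (475, 300) [ 95 102  91] (286, 262) [97 73 37] (499, 275) [214 160   0] (445, 195) [223 222 208] (380, 269) [32 29 27] 
housing top circ 396 315 d 63 ell [394.7 314.7] [21.7 61.2] area 105
housing side circ 444 359 d 102 ell [444.5 356.7] [ 91.5 101.3] area 1199
plate top circ 632 -13 d 100 ell [631.4 -13. ] [98.8 99.7] area 1200
plate side circ 631 -16 d 100 ell [630.9 -15.3] [97.9 99.9] area 622
brass top circ 453 109 d 45 ell [452.6 109.2] [43.4 44.1] area 162
brass side circ 451 132 d 91 ell [451.4 131. ] [48.4 93.7] area 469
black top circ 454 -97 d 34 ell [453.5 -97. ] [32.9 34.3] area 54
bonnet top circ 450 -336 d 52 ell [ 449.9 -335.9] [51.3 51.8] area 459
bonnet side circ 449 -337 d 55 ell [ 449.8 -337.3] [51.7 55.2] area 157
flange top circ 435 -301 d 62 ell [ 436.1 -301.8] [46.4 59.9] area 248
tin top circ 627 -233 d 63 ell [ 627.7 -233. ] [61.6 62.1] area 613
redhead top circ 635 218 d 20 ell [634.6 218.1] [19.1 19.8] area 76
redhead side circ 637 219 d 46 ell [635.7 215.6] [18.8 50.4] area 115
```

View pics/crop1.png

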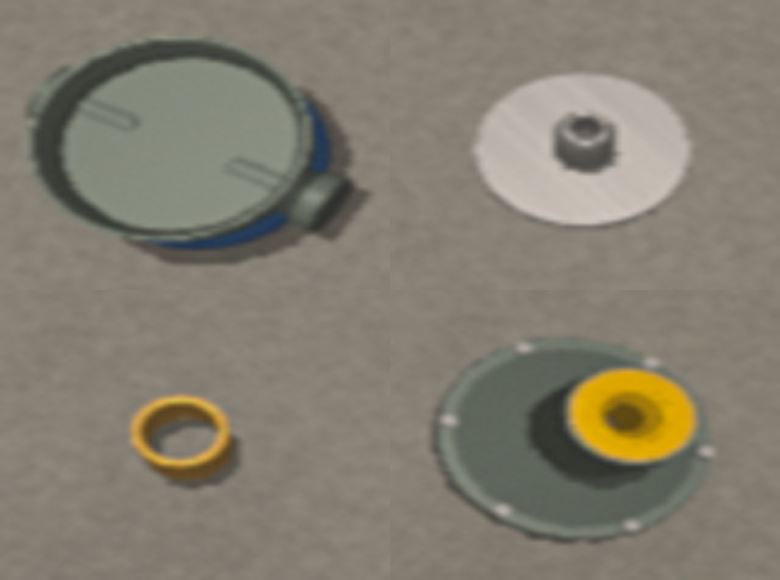

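The crops confirm the choices: an open grey bowl over a blue foot, a light plate with its hub, the brass ring, and the bonnet with its yellow mouth. I still need the housing centre.

```bash
cat > hs.py <<'E'
from m import *
from scipy.optimize import least_squares
def rim(n,box,z=.062):
    h,a=blob(n,lambda r,g,b:(g-r>=1),box)
    P=np.array([onz(C[n],u,v,z)[:2]*1e3 for u,v in h[:,0].astype(float)])
    # densify hull, fixed radius robust fit
    Q=np.vstack([P+(np.roll(P,-1,0)-P)*t for t in np.linspace(0,1,6)[:-1]])
    f=lambda p:np.hypot(*(Q-p).T)-61.5
    r=least_squares(f,P.mean(0),loss='soft_l1',f_scale=1.5)
    print('rim',n,r.x.round(1),'res',np.percentile(abs(f(r.x)),[25,50,75]).round(1),a)
    return r.x
rim('top',(135,225,215,300));rim('side',(275,330,360,405))
E
python3 hs.py | grep rim
```

```text
rim top [444.9 340. ] res [0.7 1.9 7.2] 2977
rim side [445.4 349. ] res [ 1.6  3.4 15.8] 3417
```

```bash
python3 -m handwheel '[[0,0,0,0,0,0.124],[0,0,0,0,0,0.124]]' 0.1 40; python3 -c "
from h import *
s=robot.get_state();print(s['joint_pos'],s['ee_rot'],s['finger_gap'])"
```

```text
time: 0.32
eef_pos: [0.1226, -0.4845, 0.2108]
ee_rot: [[1.0, -0.005, -0.0], [-0.005, -1.0, 0.001], [-0.0, -0.001, -1.0]]
force: [0.2, -0.6, 0.4]
finger_gap: 0.75
grip_force: 0.0
[-7.58015253e+01  1.22106634e+01 -1.98909966e+00  7.58316109e+01
 -1.59914571e-03  1.04500883e+02] [[ 9.99986058e-01 -5.27803516e-03 -1.61368836e-04]
 [-5.27794994e-03 -9.99985934e-01  5.24005778e-04]
 [-1.64132287e-04 -5.23146776e-04 -9.99999850e-01]] 0.749552089814187
```

```bash
python3 -m handwheel '[[0,0,0,0,0,-0.124],[0,0,0,0,0,-0.124],[0,0,0,0,0,-0.124],[0,0,0,0,0,-0.124],[0,0,0,0,0,-0.124],[0,0,0,0,0,-0.124],[0,0,0,0,0,-0.124],[0,0,0,0,0,-0.124],[0,0,0,0,0,-0.124],[0,0,0,0,0,-0.124]]' 0.1 40 >/dev/null; python3 -m handwheel '[[0,0,0,0,0,-0.124],[0,0,0,0,0,-0.124],[10,10,0,0,0,-0.088],[27,29,0,0,0,0],[27,29,0,0,0,0],[27,29,0,0,0,0],[27,29,0,0,0,0],[27,29,0,0,0,0],[27,29,0,0,0,0],[27,29,0,0,0,0]]'; python3 -m handwheel '[[27,29,0,0,0,0],[27,29,0,0,0,0],[27,29,0,0,0,0],[27,29,0,0,0,0],[27,29,0,0,0,0],[27,29,0,0,0,0],[27,29,0,0,0,0],[27,29,0,0,0,0],[27,29,0,0,0,0],[0,0,0,0,0,0]]'
```

```text
time: 1.98
eef_pos: [0.3364, -0.2839, 0.211]
ee_rot: [[-0.005, 1.0, -0.0], [1.0, 0.005, -0.0], [-0.0, -0.0, -1.0]]
force: [0.1, -1.6, -0.8]
finger_gap: 0.547
grip_force: 0.0
time: 2.82
eef_pos: [0.5984, -0.0366, 0.2092]
ee_rot: [[-0.009, 1.0, -0.001], [1.0, 0.009, 0.001], [0.001, -0.001, -1.0]]
force: [1.0, -0.1, -0.1]
finger_gap: 0.55
grip_force: 0.0
```

```bash
python3 -m handwheel '[[22,33,0,0,0,-0.009],[0,0,30,0,0,0],[0,0,40,0,0,0],[0,0,40,0,0,0],[0,0,20,0,0,0],[0,0,9,0,0,0],[0,0,0,0,0,0],[0,0,0,0,0,0]]'; python3 - <<'E'
from h import *
c=snap('wrist','w1.png');print(pix(c,[.631,-.014,.044]),pix(c,[.631,-.014,.006]))
E
```

```text
time: 3.48
eef_pos: [0.6286, -0.0192, 0.073]
ee_rot: [[-0.014, 1.0, 0.001], [1.0, 0.014, -0.0], [-0.0, 0.001, -1.0]]
force: [0.1, -0.7, 1.2]
finger_gap: 0.549
grip_force: 0.0
[323.76779892 252.06814349] [323.00512086 231.2487253 ]
```

View pics/w1.png

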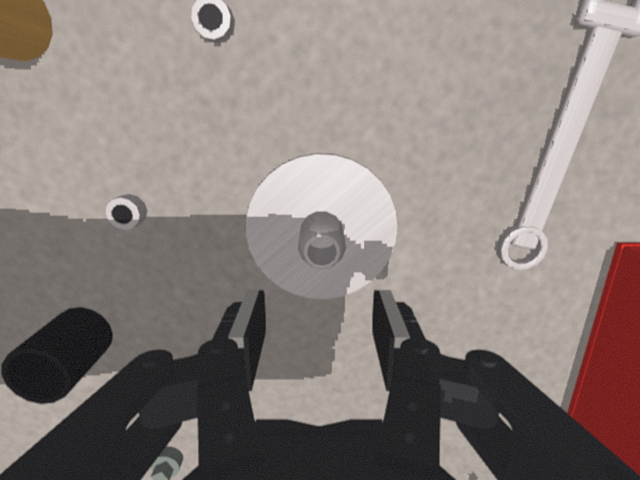

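Wrist view: the hub top is at (322,247) and the disc centre at (322,226), so the plate lies about 3 mm further in +y. The finger gap is centred at u≈319.

```bash
python3 -m handwheel '[[7,2,0,0,0,0.014],[0,0,25,0,0,0],[0,0,25,0,0,0],[0,0,10,0,0,0],[0,0,2,0,0,0],[0,0,0,0,0,0]]'; python3 -m handwheel '[[0,0,0,0,0,0],[0,0,0,0,0,0],[0,0,0,0,0,0],[0,0,0,0,0,0],[0,0,0,0,0,0],[0,0,0,0,0,0]]' -1 60
```

```text
time: 4.03
eef_pos: [0.6305, -0.0121, 0.011]
ee_rot: [[0.0, 1.0, 0.001], [1.0, -0.0, -0.0], [-0.0, 0.001, -1.0]]
force: [0.4, -0.2, 0.2]
finger_gap: 0.548
grip_force: 0.0
time: 4.53
eef_pos: [0.6313, -0.0122, 0.0122]
ee_rot: [[0.0, 1.0, 0.003], [1.0, -0.0, -0.0], [-0.0, 0.003, -1.0]]
force: [-2.9, 0.0, 10.0]
finger_gap: 0.284
grip_force: 58.4
```

```bash
python3 -m handwheel '[[0,0,-3,0,0,0],[0,0,-10,0,0,0],[0,0,-20,0,0,0],[0,0,-35,0,0,0],[0,0,-35,0,0,0],[0,0,-30,0,0,0],[0,0,0,0,0,0],[0,0,0,0,0,0]]'; python3 - <<'E'
from h import *
c=snap('wrist','w2.png')
E
```

```text
time: 5.2
eef_pos: [0.6313, -0.0121, 0.1457]
ee_rot: [[0.0, 1.0, 0.004], [1.0, -0.0, -0.0], [-0.0, 0.004, -1.0]]
force: [-0.4, -0.3, -3.3]
finger_gap: 0.286
grip_force: 59.4
```

View pics/w2.png

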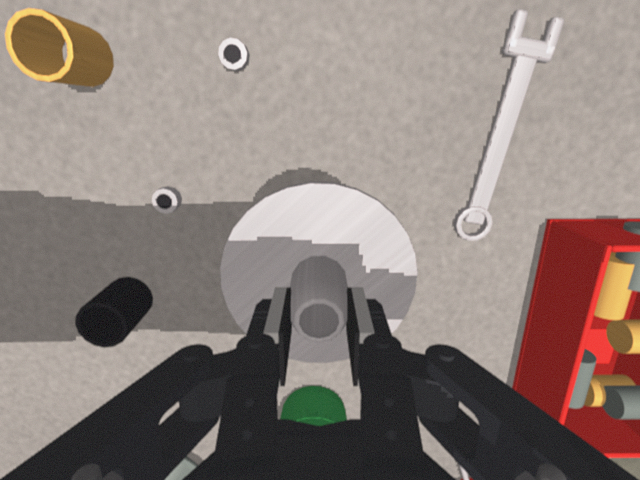

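The plate is held level by the hub at (318,310). Next I move it toward the housing and look on the way.

```bash
python3 -m handwheel '[[14,-11,-10,0,0,0],[30,-23,-10,0,0,0],[30,-23,0,0,0,0],[30,-23,0,0,0,0],[30,-23,0,0,0,0],[30,-23,0,0,0,0],[30,-23,0,0,0,0],[28,-23,0,0,0,0],[14,-10,0,0,0,0],[0,0,0,0,0,0]]'; python3 - <<'E'
from h import *
import pickle
c=snap('wrist','w3.png');pickle.dump(c,open('w3.pkl','wb'))
print(pix(c,[.446,.343,.062]))
E
```

```text
time: 6.08
eef_pos: [0.4451, 0.226, 0.162]
ee_rot: [[-0.003, 1.0, -0.002], [1.0, 0.003, -0.0], [-0.0, -0.002, -1.0]]
force: [0.8, -0.2, -1.8]
finger_gap: 0.282
grip_force: 59.6
[321.82427231  54.10766932]
```

View pics/w3.png

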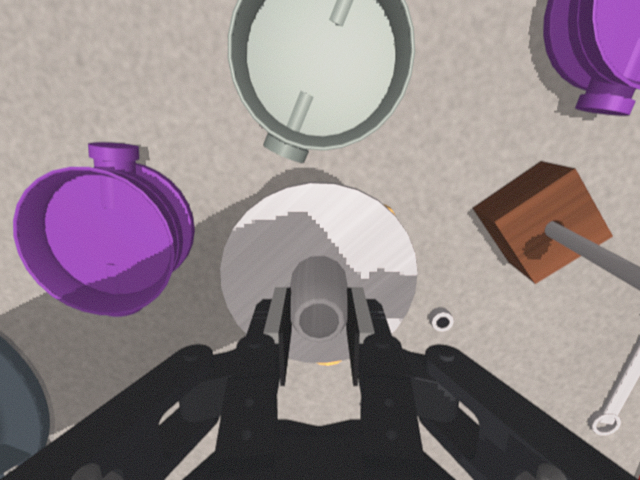

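The housing rim spans u 229 to 413, with its lower edge at v≈150. It is the green-grey bowl, between the purple bowls at (100,225) and (620,45).

```bash
python3 - <<'E'
from h import *
import pickle
c=pickle.load(open('w3.pkl','rb'))
print([onz(c,*p,.062).round(4) for p in[(229,50),(413,50),(330,150),(258,113),(387,113)]])
from scipy.optimize import least_squares
im=c['pixels'].astype(int);m=((im[...,1]-im[...,0]>=3)).astype(np.uint8);m[170:]=0
m=cv2.morphologyEx(m,cv2.MORPH_OPEN,np.ones((3,3)))
k,l,st,_=cv2.connectedComponentsWithStats(m);i=1+np.argmax(st[1:,4]);print(st[i])
h=cv2.convexHull(cv2.findContours((l==i).astype(np.uint8),0,cv2.CHAIN_APPROX_NONE)[0][0])[:,0].astype(float)
h=h[(h[:,1]>3)]
Q=np.array([onz(c,*p,.062)[:2]*1e3 for p in h])
f=lambda p:np.hypot(*(Q-p).T)-62
r=least_squares(f,Q.mean(0),loss='soft_l1',f_scale=1);print(r.x,np.sort(abs(f(r.x))).round(1))
# plate disc
print('plate', onz(c,319,272,.15))
E
```

```text
[array([0.3851, 0.3452, 0.062 ]), array([0.5057, 0.3456, 0.062 ]), array([0.4522, 0.2813, 0.062 ]), array([0.4022, 0.3061, 0.062 ]), array([0.4912, 0.3064, 0.062 ])]
[  228     0   187   162 17555]
[443.95982037 338.80339628] [0.  0.2 0.3 0.5 0.5 0.8 1.  1.  1.  1.3 1.3 1.5 1.5 2.  2.  2.1 2.2 2.5
 2.6 2.9 3.2 3.6 3.7 3.8 3.9 4.3 4.5 4.6 4.9 4.9 5.  5.  5.  5. ]
plate [0.4448344  0.22657483 0.15      ]
```

```bash
python3 -m handwheel '[[20,0,0,0,0,0],[35,0,0,0,0,0],[35,0,0,0,0,0],[20,0,0,0,0,0],[5,0,20,0,0,0],[0,0,25,0,0,0],[0,0,25,0,0,0],[0,0,12,0,0,0],[0,0,4,0,0,0],[0,0,0,0,0,0]]'; python3 - <<'E'
from h import *
s=robot.get_state();print(s['torque'])
c=snap('wrist','w4.png')
E
```

```text
time: 6.97
eef_pos: [0.4477, 0.3377, 0.0756]
ee_rot: [[0.001, 1.0, -0.002], [1.0, -0.001, -0.002], [-0.002, -0.002, -1.0]]
force: [-0.6, -0.0, -1.3]
finger_gap: 0.287
grip_force: 59.7
[ 0.01233163 -0.01582093 -0.00304683]
```

View pics/w4.png

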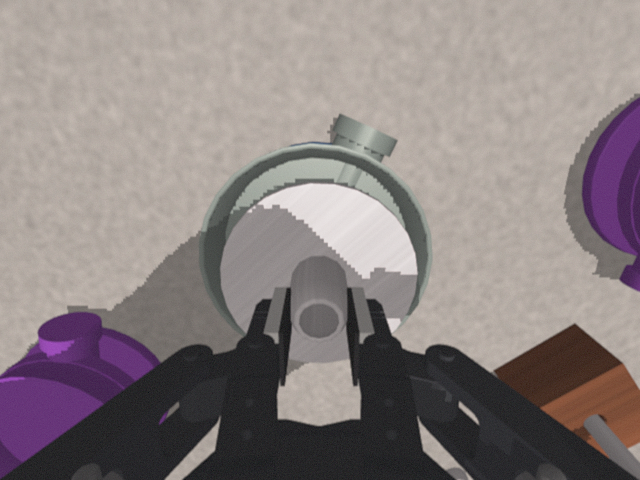

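```bash
python3 - <<'E'
from h import *
import pickle
c=snap('wrist')
print([onz(c,*p,.062).round(4) for p in[(199,248),(432,248),(318,143),(230,183)]],onz(c,319,271,.0696))
im=c['pixels'].astype(int);m=((im[...,1]-im[...,0]>=3)).astype(np.uint8);m[330:]=0
pts=[]
for th in np.linspace(np.radians(-160),np.radians(-20),25):
    # outermost green pixel along spokes
    for r in range(160,60,-1):
        u,v=316+r*np.cos(th),250+r*np.sin(th)
        if 0<=u<639 and 0<=v<479 and m[int(v),int(u)]: pts.append(onz(c,u,v,.062)[:2]*1e3);break
Q=np.array(pts)
from scipy.optimize import least_squares
f=lambda p:np.hypot(*(Q-p).T)-62
r=least_squares(f,[445,343],loss='soft_l1',f_scale=.7);print(r.x,f(r.x).round(1))
E
```

```text
[array([0.3849, 0.3513, 0.062 ]), array([0.5074, 0.3513, 0.062 ]), array([0.4475, 0.405 , 0.062 ]), array([0.4039, 0.3857, 0.062 ])] [0.44800251 0.34153401 0.0696    ]
[446.24422383 342.22109727] [-0.4  0.  -0.4 -0.4 -0.3 -0.3 -0.3 -0.3 -0.4 -0.6  0.6  0.3  0.8  0.3
 13.  12.4 11.3 11.4 12.  -1.9 -1.4 -1.5 -1.  -1.1 -1.5]
```

```bash
python3 -m handwheel '[[1,-2,5,0,0,0],[0,0,6,0,0,0],[0,0,5,0,0,0],[0,0,3,0,0,0],[0,0,2,0,0,0],[0,0,0,0,0,0]]'; python3 -m handwheel '[[0,0,1,0,0,0],[0,0,1,0,0,0],[0,0,0,0,0,0]]'
```

```text
time: 7.57
eef_pos: [0.4466, 0.3431, 0.0575]
ee_rot: [[-0.002, 1.0, 0.001], [1.0, 0.002, 0.006], [0.006, 0.001, -1.0]]
force: [-5.5, 16.0, 9.8]
finger_gap: 0.283
grip_force: 61.4
time: 7.82
eef_pos: [0.4467, 0.3432, 0.0569]
ee_rot: [[-0.002, 1.0, 0.002], [1.0, 0.002, 0.007], [0.007, 0.002, -1.0]]
force: [-13.3, 10.7, 34.3]
finger_gap: 0.29
grip_force: 64.5
```

```bash
python3 -m handwheel '[[0,0,-4,0,0,0],[4,0,0,0,0,0],[0,0,0,0,0,0]]'; python3 -m handwheel '[[0,0,2,0,0,0],[0,0,2,0,0,0],[0,0,1,0,0,0],[0,0,0,0,0,0]]'
```

```text
time: 8.07
eef_pos: [0.4461, 0.3445, 0.0579]
ee_rot: [[-0.0, 1.0, 0.0], [1.0, 0.0, 0.0], [0.0, 0.0, -1.0]]
force: [0.2, -0.2, -2.7]
finger_gap: 0.287
grip_force: 59.9
time: 8.4
eef_pos: [0.4459, 0.3436, 0.0525]
ee_rot: [[0.0, 1.0, -0.001], [1.0, -0.0, -0.001], [-0.001, -0.001, -1.0]]
force: [-1.3, -0.8, -0.6]
finger_gap: 0.282
grip_force: 60.1
```

```bash
python3 -m handwheel '[[0,0,1,0,0,0],[0,0,1,0,0,0],[0,0,0,0,0,0]]'
```

```text
time: 8.65
eef_pos: [0.4461, 0.3438, 0.0521]
ee_rot: [[0.0, 1.0, 0.001], [1.0, -0.0, 0.0], [0.0, 0.001, -1.0]]
force: [-6.9, -5.0, 19.0]
finger_gap: 0.286
grip_force: 62.8
```

```bash
python3 -m handwheel '[[0,0,-1,0,0,0],[0,0,0,0,0,0],[0,0,0,0,0,0],[0,0,-2,0,0,0],[0,0,-10,0,0,0],[0,0,-25,0,0,0],[0,0,-30,0,0,0],[-5,0,-10,0,0,0],[-30,1,-4,0,0,0],[-40,1,0,0,0,0]]' 0.05; python3 -m handwheel '[[-40,1,0,0,0,0],[-40,1,0,0,0,0],[-40,1,0,0,0,0],[-25,1,0,0,0,0],[-8,0,0,0,0,0],[0,0,0,0,0,0]]' 0.5
python3 - <<'E'
from h import *
t=snap('top');c=snap('wrist')
cv2.imwrite('pics/c5.png',np.hstack([cv2.resize(t['pixels'][220:310,130:310,::-1],(400,200+0)),cv2.resize(c['pixels'][...,::-1],(400,200))]))
print('home hub top',pix(t,[.446,.3435,.084]),'brass top',pix(c,[.4525,.109,.05]),pix(c,[.4525,.109,0]))
im=c['pixels'].astype(int);m=((im[...,0]-im[...,2]>60)&(im[...,0]>100)).astype(np.uint8);m[330:]=0
k,l,st,ce=cv2.connectedComponentsWithStats(m)
for i in range(1,k):
  if st[i,4]>150: print(st[i],ce[i])
E
```

```text
time: 9.48
eef_pos: [0.4488, 0.2703, 0.1347]
ee_rot: [[-0.003, 1.0, 0.003], [1.0, 0.003, 0.002], [0.002, 0.003, -1.0]]
force: [0.6, 0.0, 0.3]
finger_gap: 0.525
grip_force: 0.0
time: 9.98
eef_pos: [0.4522, 0.1143, 0.1336]
ee_rot: [[0.003, 1.0, 0.001], [1.0, -0.003, 0.0], [0.0, 0.001, -1.0]]
force: [-1.0, 0.9, 0.0]
finger_gap: 0.752
grip_force: 0.0
home hub top [170.8873862  260.31920481] brass top [319.52665109 239.53727436] [319.3963211  220.00297584]
[ 530    0  110  153 8636] [593.65736452  71.204956  ]
[372  67  31  32 558] [386.85663082  82.74014337]
[ 290  197   59   70 2493] [318.62535098 233.21299639]
```

View pics/c5.png

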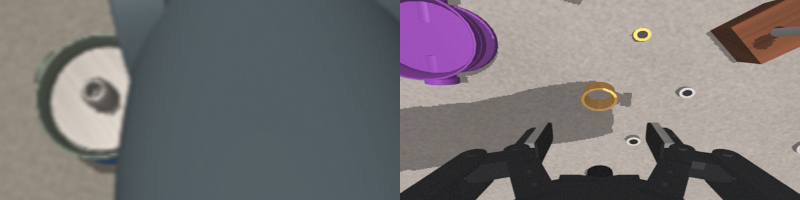

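Plate lies flat in the bowl with the hub at its middle, near top-image (173,261) against a predicted (171,260). In the wrist view the brass sleeve is at (319,233), as expected.

```bash
python3 -m handwheel '[[-5,0,10,0,0,0],[0,0,30,0,0,0],[0,0,35,0,0,0],[0,0,25,0,0,0],[0,0,11,0,0,0],[0,0,3,0,0,0],[0,0,0,0,0,0]]'; python3 -m handwheel '[[0,0,0,0,0,0],[0,0,0,0,0,0],[0,0,0,0,0,0],[0,0,0,0,0,0],[0,0,0,0,0,0],[0,0,0,0,0,0]]' -1 40
```

```text
time: 10.67
eef_pos: [0.4516, 0.1119, 0.0185]
ee_rot: [[-0.002, 1.0, -0.001], [1.0, 0.002, -0.0], [-0.0, -0.001, -1.0]]
force: [-0.2, -0.0, 0.4]
finger_gap: 0.754
grip_force: 0.0
time: 11.17
eef_pos: [0.453, 0.1115, 0.0204]
ee_rot: [[-0.0, 1.0, 0.002], [1.0, 0.0, 0.001], [0.001, 0.002, -1.0]]
force: [-2.9, 1.1, 7.7]
finger_gap: 0.472
grip_force: 39.4
```

```bash
python3 -m handwheel '[[0,0,-3,0,0,0],[0,0,-15,0,0,0],[0,0,-35,0,0,0],[0,0,-40,0,0,0],[10,0,-30,0,0,0],[35,-1,-5,0,0,0],[40,-1,0,0,0,0],[40,-1,0,0,0,0],[40,-1,0,0,0,0],[30,-1,0,0,0,0]]'; python3 -m handwheel '[[25,-1,0,0,0,0],[10,-1,0,0,0,0],[0,0,0,0,0,0],[0,0,0,0,0,0]]'; python3 - <<'E'
from h import *
c=snap('wrist','w6.png');print(pix(c,[.446,.343,.084]))
E
```

```text
time: 12.0
eef_pos: [0.4467, 0.309, 0.148]
ee_rot: [[-0.001, 1.0, 0.001], [1.0, 0.001, 0.001], [0.001, 0.001, -1.0]]
force: [0.8, -0.1, -1.3]
finger_gap: 0.471
grip_force: 41.1
time: 12.33
eef_pos: [0.445, 0.3408, 0.1473]
ee_rot: [[-0.001, 1.0, 0.0], [1.0, 0.001, -0.0], [-0.0, 0.0, -1.0]]
force: [-0.1, -0.7, -1.7]
finger_gap: 0.473
grip_force: 41.1
[320.88879845 237.20512872]
```

View pics/w6.png

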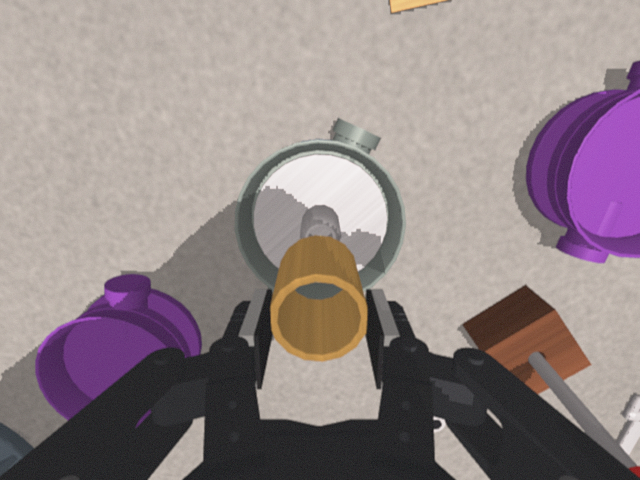

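```bash
python3 - <<'E'
from h import *
c=snap('wrist');print('sleeve top',onz(c,320,316,.177),'plate disc',onz(c,321,225,.046), 'rim', onz(c,321,139,.062)-[0,.062,0],onz(c,321,235,.084))
E
```

```text
sleeve top [0.44527773 0.33953967 0.177     ] plate disc [0.44643739 0.33906533 0.046     ] rim [0.44619816 0.34197214 0.062     ] [0.44621234 0.34392342 0.084     ]
```

The sleeve's top ring is at (320,316), level in the grip. The hub tip is at about (321,235), so I shift about 3 mm in +y and lower.

```bash
python3 -m handwheel '[[3,1,10,0,0,0],[0,0,20,0,0,0],[0,0,8,0,0,0],[0,0,5,0,0,0],[0,0,5,0,0,0],[0,0,5,0,0,0],[0,0,5,0,0,0],[0,0,0,0,0,0]]'; python3 -m handwheel '[[0,0,5,0,0,0],[0,0,5,0,0,0],[0,0,4,0,0,0],[0,0,3,0,0,0],[0,0,2,0,0,0],[0,0,0,0,0,0]]'
```

```text
time: 13.1
eef_pos: [0.4458, 0.3437, 0.0883]
ee_rot: [[0.0, 1.0, -0.001], [1.0, -0.0, -0.0], [-0.0, -0.001, -1.0]]
force: [-0.7, 0.5, -2.5]
finger_gap: 0.476
grip_force: 41.1
time: 13.6
eef_pos: [0.4458, 0.3437, 0.0695]
ee_rot: [[0.0, 1.0, -0.001], [1.0, -0.0, -0.0], [-0.0, -0.001, -1.0]]
force: [0.2, -0.1, -1.1]
finger_gap: 0.472
grip_force: 41.1
```

```bash
python3 -m handwheel '[[0,0,2,0,0,0],[0,0,1,0,0,0],[0,0,1,0,0,0],[0,0,0,0,0,0]]'
```

```text
time: 13.93
eef_pos: [0.4461, 0.3441, 0.0665]
ee_rot: [[-0.0, 1.0, 0.0], [1.0, 0.0, 0.001], [0.001, 0.0, -1.0]]
force: [-2.0, -0.9, 4.0]
finger_gap: 0.471
grip_force: 41.7
```

```bash
python3 -m handwheel '[[0,0,-1,0,0,0],[0,0,0,0,0,0],[0,0,0,0,0,0],[0,0,-5,0,0,0],[0,0,-20,0,0,0],[0,0,-30,0,0,0],[-10,0,-30,0,0,0],[-35,0,0,0,0,0],[-40,0,0,0,0,0],[-40,0,0,0,0,0]]' 0.5; python3 -m handwheel '[[-40,0,0,0,0,0],[-40,0,0,0,0,0],[-40,0,0,0,0,0],[-40,0,0,0,0,0],[-40,0,0,0,0,0],[-40,0,0,0,0,0],[-40,0,0,0,0,0],[-40,0,0,0,0,0],[-40,0,0,0,0,0],[-40,0,0,0,0,0]]' 1;python3 -m handwheel '[[-40,0,0,0,0,0],[-35,0,0,0,0,0],[-15,0,0,0,0,0],[0,0,0,0,0,0],[0,0,0,0,0,0]]'; python3 - <<'E'
from h import *
t=snap('top');c=snap('wrist','w7.png')
cv2.imwrite('pics/c7.png',np.hstack([cv2.resize(t['pixels'][220:310,130:220,::-1],(400,400)),cv2.resize(c['pixels'][...,::-1],(400,400))]))
print(pix(c,[.45,-.3365,.091]))
im=c['pixels'].astype(int);m=((im[...,0]-im[...,2]>90)).astype(np.uint8)
k,l,st,ce=cv2.connectedComponentsWithStats(m);i=1+np.argmax(st[1:,4]);print(st[i],onz(c,*ce[i],.091))
E
```

```text
time: 14.77
eef_pos: [0.446, 0.2181, 0.1527]
ee_rot: [[-0.002, 1.0, 0.001], [1.0, 0.002, 0.0], [0.0, 0.001, -1.0]]
force: [1.3, -0.2, -0.2]
finger_gap: 0.745
grip_force: 0.0
time: 15.6
eef_pos: [0.4457, -0.1832, 0.1526]
ee_rot: [[0.0, 1.0, 0.001], [1.0, -0.0, -0.0], [-0.0, 0.001, -1.0]]
force: [1.0, 0.7, -0.4]
finger_gap: 0.999
grip_force: 0.0
time: 16.02
eef_pos: [0.4459, -0.2714, 0.152]
ee_rot: [[0.002, 1.0, -0.0], [1.0, -0.002, 0.0], [0.0, -0.0, -1.0]]
force: [0.2, 0.3, 0.8]
finger_gap: 1.006
grip_force: 0.0
[324.92323743 328.11372201]
[ 287  296   73   64 3325] [ 0.44851051 -0.3362755   0.091     ]
```

View pics/c7.png

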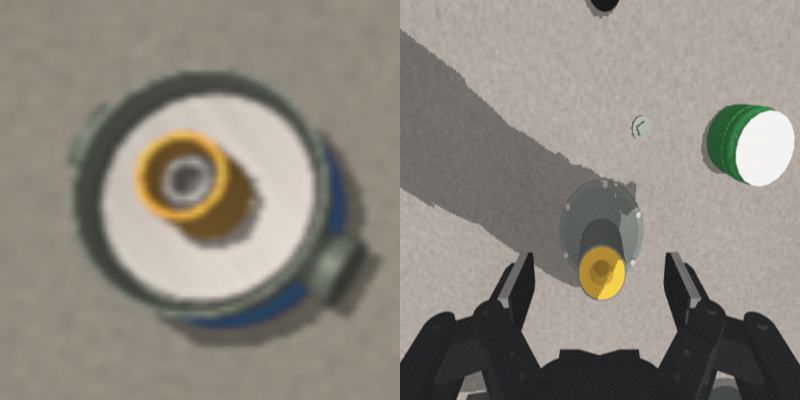

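Left: the brass sleeve stands over the hub in the bowl. Right: the bonnet's yellow mouth is at about (323,328) in full-frame pixels, ahead of the open fingers.

```bash
python3 -m handwheel '[[-20,1,0,0,0,0],[-30,1,0,0,0,0],[-14,1,0,0,0,0],[0,0,15,0,0,0],[0,0,30,0,0,0],[0,0,35,0,0,0],[0,0,20,0,0,0],[0,0,6,0,0,0],[0,0,0,0,0,0]]'; python3 -m handwheel '[[0,0,0,0,0,0],[0,0,0,0,0,0],[0,0,0,0,0,0],[0,0,0,0,0,0],[0,0,0,0,0,0],[0,0,0,0,0,0]]' -1 60;
```

```text
time: 16.87
eef_pos: [0.4486, -0.3335, 0.0451]
ee_rot: [[-0.001, 1.0, -0.002], [1.0, 0.001, 0.002], [0.002, -0.002, -1.0]]
force: [-0.4, -0.4, 0.3]
finger_gap: 0.994
grip_force: 0.0
time: 17.37
eef_pos: [0.4503, -0.3357, 0.0482]
ee_rot: [[-0.0, 1.0, 0.003], [1.0, 0.0, -0.002], [-0.002, 0.003, -1.0]]
force: [-1.1, 3.0, 13.1]
finger_gap: 0.653
grip_force: 61.1
```

```bash
python3 -m handwheel '[[0,0,-3,0,0,0],[0,0,-12,0,0,0],[0,0,-30,0,0,0],[0,0,-40,0,0,0],[10,0,-32,0,0,0],[25,0,-10,0,0,0],[38,0,0,0,0,0],[38,0,0,0,0,0],[38,0,0,0,0,0],[38,0,0,0,0,0]]'; python3 -m handwheel '[[38,0,0,0,0,0],[38,0,0,0,0,0],[38,0,0,0,0,0],[38,0,0,0,0,0],[38,0,0,0,0,0],[38,0,0,0,0,0],[38,0,0,0,0,0],[38,0,0,0,0,0],[38,0,0,0,0,0],[38,0,0,0,0,0]]';  python3 -m handwheel '[[35,-1,0,0,0,0],[25,-1,0,0,0,0],[12,0,0,0,0,0],[0,0,0,0,0,0],[0,0,0,0,0,0]]'
```

```text
time: 18.2
eef_pos: [0.4488, -0.1466, 0.1738]
ee_rot: [[0.001, 1.0, 0.001], [1.0, -0.001, -0.0], [-0.0, 0.001, -1.0]]
force: [0.5, 1.0, -3.4]
finger_gap: 0.645
grip_force: 65.5
time: 19.03
eef_pos: [0.4487, 0.234, 0.1739]
ee_rot: [[-0.0, 1.0, 0.001], [1.0, 0.0, 0.0], [0.0, 0.001, -1.0]]
force: [0.8, -0.5, -3.7]
finger_gap: 0.648
grip_force: 65.5
time: 19.45
eef_pos: [0.447, 0.3039, 0.1733]
ee_rot: [[-0.001, 1.0, 0.0], [1.0, 0.001, -0.0], [-0.0, 0.0, -1.0]]
force: [-0.1, -1.2, -3.3]
finger_gap: 0.65
grip_force: 65.5
```

```bash
python3 - <<'E'
from h import *
c=snap('wrist')
im=c['pixels'].astype(int);m=((im[...,0]-im[...,2]>90)).astype(np.uint8)
k,l,st,ce=cv2.connectedComponentsWithStats(m);i=1+np.argmax(st[1:,4]);print(st[i],onz(c,*(st[i,:2]+st[i,2:4]/2),.2165),robot.get_state()['eef_pos'])
E
python3 -m handwheel '[[20,0,0,0,0,0],[18,-1,0,0,0,0],[2,0,0,0,0,0],[0,0,5,0,0,0],[0,0,3,0,0,0],[0,0,0,0,0,0]]'
```

```text
[  252   274   134   116 12148] [0.44670111 0.30455999 0.2165    ] [0.44707257 0.30332264 0.17330298]
time: 20.0
eef_pos: [0.4459, 0.3425, 0.1642]
ee_rot: [[0.001, 1.0, -0.001], [1.0, -0.001, -0.001], [-0.001, -0.001, -1.0]]
force: [-0.6, -0.5, -4.0]
finger_gap: 0.647
grip_force: 65.4
```

```bash
python3 -m handwheel '[[1,0,8,0,0,0],[0,0,8,0,0,0],[0,0,8,0,0,0],[0,0,8,0,0,0],[0,0,6,0,0,0],[0,0,0,0,0,0]]'; python3 -m handwheel '[[0,0,6,0,0,0],[0,0,5,0,0,0],[0,0,4,0,0,0],[0,0,0,0,0,0]]'
```

```text
time: 20.5
eef_pos: [0.4453, 0.3444, 0.1253]
ee_rot: [[-0.0, 1.0, -0.002], [1.0, 0.0, -0.001], [-0.001, -0.002, -1.0]]
force: [-0.3, -0.4, -3.0]
finger_gap: 0.649
grip_force: 65.4
time: 20.83
eef_pos: [0.4457, 0.3447, 0.1111]
ee_rot: [[-0.0, 1.0, -0.001], [1.0, 0.0, -0.001], [-0.001, -0.001, -1.0]]
force: [-1.2, 0.5, -4.4]
finger_gap: 0.65
grip_force: 65.4
```

```bash
python3 -m handwheel '[[-1,0,4,0,0,0],[0,0,3,0,0,0],[0,0,2,0,0,0],[0,0,0,0,0,0]]'; python3 -m handwheel '[[0,0,1,0,0,0],[0,0,1,0,0,0],[0,0,0,0,0,0]]'
```

```text
time: 21.17
eef_pos: [0.4459, 0.3438, 0.1026]
ee_rot: [[0.0, 1.0, -0.0], [1.0, -0.0, -0.0], [-0.0, -0.0, -1.0]]
force: [0.8, -0.3, -3.8]
finger_gap: 0.651
grip_force: 65.5
time: 21.42
eef_pos: [0.4461, 0.3442, 0.1017]
ee_rot: [[-0.0, 1.0, 0.001], [1.0, 0.0, 0.001], [0.001, 0.001, -1.0]]
force: [-3.3, -0.2, 3.2]
finger_gap: 0.647
grip_force: 66.1
```

```bash
python3 -m handwheel '[[0,0,0,0,0,0],[0,0,0,0,0,0],[0,0,0,0,0,0],[0,0,0,0,0,0],[0,0,-10,0,0,0],[0,0,-30,0,0,0],[0,0,-40,0,0,0],[0,0,-40,0,0,0],[-10,20,-5,0,0,0],[-16,28,0,0,0,0]]' 1; python3 -m handwheel '[[-20,34,0,0,0,0],[-20,34,0,0,0,0],[-20,34,0,0,0,0],[-10,15,0,0,0,0],[0,0,0,0,0,0],[0,0,0,0,0,0]]' 0; python3 - <<'E'
from h import *
c=snap('wrist','w8.png')
im=c['pixels'].astype(int);m=((im[...,0]-im[...,1]>100)&(im[...,0]-im[...,2]>100)).astype(np.uint8)
k,l,st,ce=cv2.connectedComponentsWithStats(m)
for i in range(1,k):
  if st[i,4]>150: print(st[i],ce[i],onz(c,*ce[i],.176))
print(pix(c,[.635,.218,.163]))
t=snap('top');cv2.imwrite('pics/c8.png',np.hstack([cv2.resize(t['pixels'][210:320,110:220,::-1],(400,400)),cv2.resize(c['pixels'][...,::-1],(400,400))]))
im=t['pixels'].astype(int);m=((im[...,0]-im[...,2]>100)).astype(np.uint8);m[:210]=0;m[320:]=0;m[:,220:]=0;m[:,:120]=0
p=np.argwhere(m).mean(0)[::-1];print('bonnet top',p,onz(t,*p,.144))
E
```

```text
time: 22.25
eef_pos: [0.4946, 0.3197, 0.2306]
ee_rot: [[-0.003, 1.0, 0.005], [1.0, 0.003, 0.004], [0.004, 0.005, -1.0]]
force: [0.3, 0.5, -0.6]
finger_gap: 1.001
grip_force: 0.0
time: 22.75
eef_pos: [0.6116, 0.2472, 0.226]
ee_rot: [[0.002, 1.0, -0.0], [1.0, -0.002, -0.0], [-0.0, -0.0, -1.0]]
force: [0.1, 0.7, 0.5]
finger_gap: 0.503
grip_force: 0.0
[338 268  30  39 911] [351.56092206 287.47969265] [0.63265602 0.21917801 0.176     ]
[539 391  63  52 832] [571.18149038 411.44831731] [0.79855076 0.11685225 0.176     ]
[353.30869759 280.34656115]
bonnet top [nan nan] [nan nan nan]<stdin>:10: RuntimeWarning: Mean of empty slice.
  ret = um.true_divide(
```

View pics/c8.png

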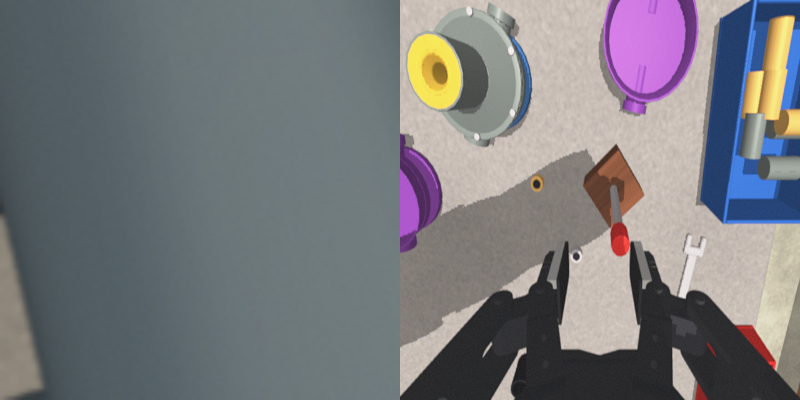

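The bonnet sits on the housing, its mouth at about (435,70) in the right panel, with the flange closing the bowl. The rod head is at full-frame pixel (352,287).

```bash
python3 -m handwheel '[[-15,11,0,0,0,0],[-15,11,0,0,0,0],[0,0,0,0,0,0],[0,0,12,0,0,0],[0,0,25,0,0,0],[0,0,25,0,0,0],[0,0,12,0,0,0],[0,0,5,0,0,0],[0,0,0,0,0,0]]'; python3 - <<'E'
from h import *
c=snap('wrist')
im=c['pixels'].astype(int);m=((im[...,0]-im[...,1]>100)&(im[...,0]-im[...,2]>100)).astype(np.uint8)
k,l,st,ce=cv2.connectedComponentsWithStats(m);i=1+np.argmax(st[1:,4]);print(st[i],ce[i],onz(c,*ce[i],.17),pix(c,robot.get_state()['eef_pos']+np.array([0,0,.0187])))
E
```

```text
time: 23.6
eef_pos: [0.6319, 0.2187, 0.1466]
ee_rot: [[-0.001, 1.0, -0.001], [1.0, 0.001, -0.0], [-0.0, -0.001, -1.0]]
force: [-0.6, 0.4, 0.6]
finger_gap: 0.501
grip_force: 0.0
[ 302  280   44   63 2001] [322.1894053  313.30984508] [0.63302933 0.21551026 0.17      ] [321.06928612 302.92500969]
```

```bash
python3 -m handwheel '[[-2,1,1,0,0,0],[0,0,0,0,0,0]]'; python3 -m handwheel '[[0,0,0,0,0,0],[0,0,0,0,0,0],[0,0,0,0,0,0],[0,0,0,0,0,0],[0,0,0,0,0,0],[0,0,0,0,0,0]]' -1 60; python3 -m handwheel '[[0,0,-3,0,0,0],[0,0,-8,0,0,0],[0,0,-15,0,0,0],[0,0,-20,0,0,0],[0,0,-5,0,0,0],[0,0,0,0,0,0]]'
```

```text
time: 23.82
eef_pos: [0.6346, 0.2161, 0.1472]
ee_rot: [[-0.0, 1.0, 0.002], [1.0, 0.0, 0.001], [0.001, 0.002, -1.0]]
force: [0.4, -0.0, -0.2]
finger_gap: 0.501
grip_force: 0.0
time: 24.32
eef_pos: [0.6344, 0.216, 0.1467]
ee_rot: [[0.0, 1.0, 0.001], [1.0, -0.0, 0.0], [0.0, 0.001, -1.0]]
force: [-0.3, 0.3, 5.9]
finger_gap: 0.195
grip_force: 58.5
time: 24.82
eef_pos: [0.6349, 0.2162, 0.1987]
ee_rot: [[0.0, 1.0, 0.003], [1.0, -0.0, 0.001], [0.001, 0.003, -1.0]]
force: [-0.7, -0.2, -3.1]
finger_gap: 0.195
grip_force: 58.8
```

```bash
python3 -m handwheel '[[0,0,-15,0,0,0],[0,0,-30,0,0,0],[0,0,-35,0,0,0],[0,0,-25,0,0,0],[8,-12,-3,0,0,0],[16,-24,0,0,0,0],[20,-30,0,0,0,0],[20,-30,0,0,0,0],[20,-30,0,0,0,0],[20,-30,0,0,0,0]]'; python3 -m handwheel '[[15,-23,0,0,0,0],[6,-8,0,0,0,0],[2,-2,0,0,0,0],[0,0,0,0,0,0],[0,0,0,0,0,0]]'; python3 - <<'E'
from h import *
s=snap('side');t=snap('top');w=snap('wrist')
p=s['pixels'];cv2.imwrite('pics/c9.png',np.hstack([cv2.resize(p[200:420,240:400,::-1],(400,550)),cv2.resize(w['pixels'][...,::-1],(400,550))]))
e=robot.get_state()['eef_pos'];print(e,'tip pix if straight side',pix(s,e-[0,0,.1407]),'mouth side',pix(s,[.446,.3435,.144]),'tip wrist',pix(w,e-[0,0,.1407]),'mouth wrist',pix(w,[.446,.3435,.144]))
E
```

```text
time: 25.65
eef_pos: [0.4763, 0.3203, 0.3039]
ee_rot: [[0.0, 1.0, -0.001], [1.0, -0.0, -0.001], [-0.001, -0.001, -1.0]]
force: [0.8, 0.2, -1.3]
finger_gap: 0.194
grip_force: 59.1
time: 26.07
eef_pos: [0.4457, 0.3425, 0.3044]
ee_rot: [[0.0, 1.0, -0.0], [1.0, -0.0, -0.001], [-0.001, -0.0, -1.0]]
force: [-0.4, -0.1, -0.9]
finger_gap: 0.193
grip_force: 59.2
[0.44594894 0.34228759 0.30455175] tip pix if straight side [317.25902085 325.55003796] mouth side [317.0615356  333.27288794] tip wrist [319.27032964 210.24843799] mouth wrist [319.31388355 203.39259439]
```

View pics/c9.png

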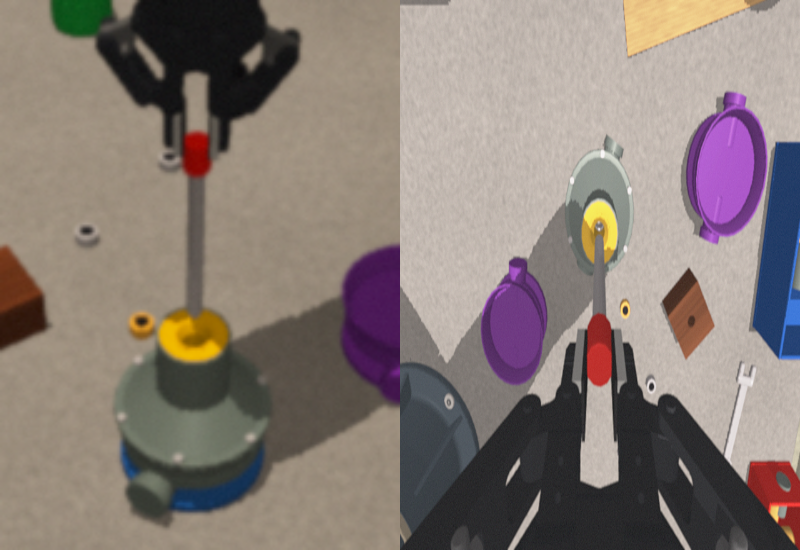

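The rod hangs plumb over the yellow mouth, its tip at crop (193,315) and the mouth centre at (193,333), so I lower it.

```bash
python3 -m handwheel '[[1,0,8,0,0,0],[0,0,8,0,0,0],[0,0,6,0,0,0],[0,0,6,0,0,0],[0,0,6,0,0,0],[0,0,0,0,0,0]]'; python3 -m handwheel '[[0,0,8,0,0,0],[0,0,8,0,0,0],[0,0,8,0,0,0],[0,0,6,0,0,0],[0,0,0,0,0,0]]'
```

```text
time: 26.72
eef_pos: [0.4448, 0.3436, 0.2697]
ee_rot: [[0.0, 1.0, -0.001], [1.0, -0.0, -0.001], [-0.001, -0.001, -1.0]]
force: [-0.0, -0.7, -2.4]
finger_gap: 0.19
grip_force: 59.2
time: 27.13
eef_pos: [0.4446, 0.3436, 0.2395]
ee_rot: [[-0.0, 1.0, -0.001], [1.0, 0.0, -0.001], [-0.001, -0.001, -1.0]]
force: [-0.1, 0.5, -1.5]
finger_gap: 0.193
grip_force: 59.2
```

Tip z is 99 mm, so it has passed through the guide without contact force.

```bash
python3 -m handwheel '[[0,1,6,0,0,0],[0,0,6,0,0,0],[0,0,6,0,0,0],[0,0,6,0,0,0],[0,0,0,0,0,0]]'; python3 -m handwheel '[[0,0,7,0,0,0],[0,0,7,0,0,0],[0,0,6,0,0,0],[0,0,4,0,0,0],[0,0,2,0,0,0],[0,0,0,0,0,0]]'
```

```text
time: 27.55
eef_pos: [0.4456, 0.3436, 0.2156]
ee_rot: [[0.0, 1.0, -0.001], [1.0, -0.0, -0.001], [-0.001, -0.001, -1.0]]
force: [-0.3, -0.1, -1.6]
finger_gap: 0.194
grip_force: 59.2
time: 28.05
eef_pos: [0.4459, 0.3438, 0.1905]
ee_rot: [[0.0, 1.0, -0.001], [1.0, -0.0, -0.0], [-0.0, -0.001, -1.0]]
force: [-0.7, 0.2, -2.0]
finger_gap: 0.193
grip_force: 59.2
```

```bash
python3 -m handwheel '[[0,0,2,0,0,0],[0,0,1,0,0,0],[0,0,1,0,0,0],[0,0,0,0,0,0]]'; python3 -m handwheel '[[0,0,0.5,0,0,0],[0,0,0.5,0,0,0],[0,0,0,0,0,0]]'
```

```text
time: 28.38
eef_pos: [0.4461, 0.344, 0.1871]
ee_rot: [[0.0, 1.0, 0.0], [1.0, -0.0, 0.0], [0.0, 0.0, -1.0]]
force: [0.6, -0.6, -1.0]
finger_gap: 0.194
grip_force: 59.3
time: 28.63
eef_pos: [0.4464, 0.3442, 0.1866]
ee_rot: [[-0.0, 1.0, 0.001], [1.0, 0.0, 0.001], [0.001, 0.001, -1.0]]
force: [-0.6, 0.3, 6.0]
finger_gap: 0.195
grip_force: 60.0
```

Contact at 186.6, as computed for fully home. I release, rise and check.

```bash
python3 -m handwheel '[[0,0,0,0,0,0],[0,0,0,0,0,0],[0,0,0,0,0,0],[0,0,-5,0,0,0],[0,0,-20,0,0,0],[0,0,-35,0,0,0],[0,0,-35,0,0,0],[-20,0,0,0,0,0],[-40,0,0,0,0,0],[-40,0,0,0,0,0]]' 0.1; python3 -m handwheel '[[-40,0,0,0,0,0],[-40,0,0,0,0,0],[-20,0,0,0,0,0],[0,0,0,0,0,0],[0,0,0,0,0,0],[0,0,0,0,0,0]]'; python3 - <<'E'
from h import *
s=snap('side');t=snap('top')
cv2.imwrite('pics/c10.png',np.hstack([cv2.resize(s['pixels'][150:420,220:420,::-1],(400,540)),cv2.resize(t['pixels'][210:320,100:220,::-1],(400,540))]))
for c in(s,t):
  im=c['pixels'].astype(int);m=((im[...,0]-im[...,1]>90)&(im[...,0]-im[...,2]>90)).astype(np.uint8)
  k,l,st,ce=cv2.connectedComponentsWithStats(m)
  for i in range(1,k):
    p=onz(c,*ce[i],.205)
    if st[i,4]>20 and np.hypot(p[0]-.446,p[1]-.343)<.1: print(st[i],p)
E
```

```text
time: 29.47
eef_pos: [0.4461, 0.2437, 0.2814]
ee_rot: [[-0.002, 1.0, 0.001], [1.0, 0.002, 0.0], [0.0, 0.001, -1.0]]
force: [0.3, -0.3, 0.4]
finger_gap: 0.549
grip_force: 0.0
time: 29.97
eef_pos: [0.4462, 0.1443, 0.2812]
ee_rot: [[0.0, 1.0, 0.0], [1.0, -0.0, 0.0], [0.0, 0.0, -1.0]]
force: [-0.5, -0.3, 0.2]
finger_gap: 0.556
grip_force: 0.0
[313 301  11  17 148] [0.4456591  0.33787732 0.205     ]
```

View pics/c10.png

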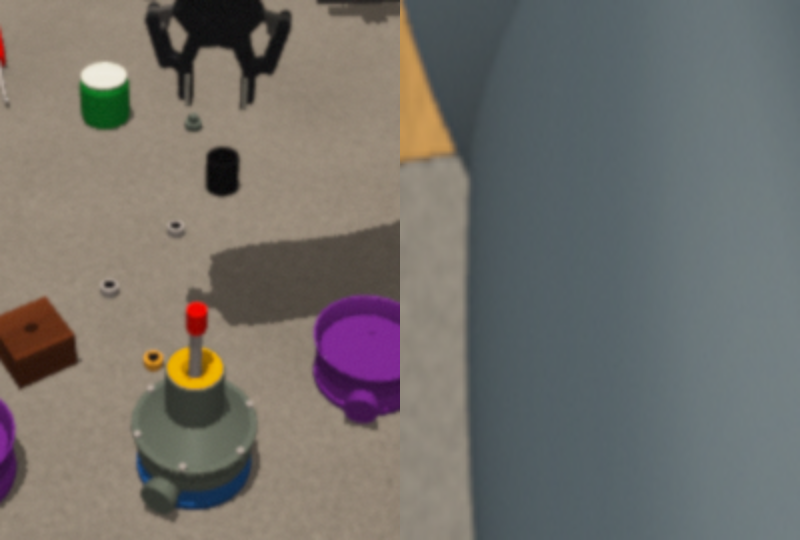

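The side view shows the rod standing upright in the bonnet, with its head at crop (197,319). The flange is closed, the black sleeve and tin are untouched, and the gripper is clear.

```bash
python3 -c "
from plant import robot
print(robot.close_job())"
```

```text
the job is handed in; nothing more can be done
None
```

I rebuilt the regulator in the order given (plate, brass sleeve, bonnet, rod), lowered each part until it was home, and handed the job in at about 30 s of the 122 s allowed; the hand-in returned no verdict.

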